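Sweep the offcuts into the scrap tray

TASK

Clear the instrument maker's bench: sweep the three small wooden offcuts along the bench top and in through the open side of the three-sided scrap tray, until all three lie wholly inside it. Only push them with the fingers: do not pick any up or lift them over the tray's walls. Leave the polish tin, the glue bottle and the small jar standing where they are.

Things in the scene. Friction and masses are not known exactly. Their poses are not given: they have to be found in the camera images.
- offcut_long: Loose oblong block of plain wood lying flat, 46 mm (its x) by 28 mm (its y), 20 mm high, about 20 g; origin at the centre of its underside, on the bench top (z = 0). A light push slides it on the bench.
- offcut_square: Loose square block of plain wood lying flat, 34 by 34 mm, 20 mm high, about 20 g; origin at the centre of its underside.
- offcut_round: Loose round slice of plain wooden dowel standing on its flat face, 36 mm in diameter, 20 mm high, about 20 g; origin at the centre of its underside.
- tray: Plywood scrap tray fixed to the bench: three straight walls 30 mm high and 8 mm thick, a back and two sides, with no floor of its own (the bench top runs level into it, no sill) and no fourth wall. Inside it is 130 mm deep (its x) and 170 mm wide (its y). Origin on the bench top at the centre of the inside; the open side faces its -x, the back wall stands at its +x.
- tray_mouth (a point): Middle of the tray's open side, on the bench top, on the line joining the front ends of the two side walls. Same axes as the tray: x points straight into the tray, y along the open side; the side walls' inner faces are at y = +85 and -85 mm, the back wall's inner face at x = +130 mm.
- polish_tin: Loose round aluminium polish tin, 60 mm in diameter, 40 mm high, standing on the bench; origin at the centre of its underside. To be left alone.
- glue_bottle: Loose white glue bottle, 60 mm in diameter, 150 mm high, standing on the bench; origin at the centre of its underside. To be left alone.
- peg_jar: Loose small amber glass jar with a steel cap, 54 mm in diameter, 55 mm high, standing on the bench; origin at the centre of its underside. To be left alone.

How it is judged (in metres and radians):
At the end, for the whole second after the job is handed in: All three offcuts rest on the bench between the tray's walls, each centre past the line of the open side by half its smaller width (long 14, square 17, round 18 mm), underside below 25 mm, slower than 20 mm/s; tin, bottle and jar upright and within 20 mm of their places (x of offcut_long in the frame of tray_mouth between 0.014 and 0.13 m and y of offcut_long in the frame of tray_mouth between -0.085 and 0.085 m and height (world z) of each of offcut_long, offcut_square, offcut_round below 0.025 m and linear speed of each of offcut_long, offcut_square, offcut_round below 0.02 m/s and x of offcut_square in the frame of tray_mouth between 0.017 and 0.13 m and y of offcut_square in the frame of tray_mouth between -0.085 and 0.085 m and x of offcut_round in the frame of tray_mouth between 0.018 and 0.13 m and y of offcut_round in the frame of tray_mouth between -0.085 and 0.085 m and distance of each of polish_tin, glue_bottle, peg_jar from where it was at the start of the episode below 0.02 m and angle between each of polish_tin, glue_bottle, peg_jar's own z axis and vertical below 0.2 rad); the robot touches nothing.
It fails at once if an offcut is lifted (the centre of its underside rises more than 28 mm) (height (world z) of any of offcut_long, offcut_square, offcut_round above 0.028 m).
It fails at once if the polish tin is pushed more than 20 mm from its place or tipped (distance of polish_tin from where it was at the start of the episode above 0.02 m or angle between polish_tin's own z axis and vertical above 0.3 rad).
It fails at once if the glue bottle is pushed more than 20 mm from its place or tipped (distance of glue_bottle from where it was at the start of the episode above 0.02 m or angle between glue_bottle's own z axis and vertical above 0.3 rad).
It fails at once if the peg jar is pushed more than 20 mm from its place or tipped (distance of peg_jar from where it was at the start of the episode above 0.02 m or angle between peg_jar's own z axis and vertical above 0.3 rad).
It also fails if it takes over 72 s, if anything falls off the work surface, if the arm or the gripper's body presses on something with over 40 N, if the wrist force passes 120 N, or if a joint passes its speed limit or range.

ROBOT

A 7-joint arm with a two-finger parallel gripper is mounted at the origin on the work surface. World frame = base frame: x ahead of the robot, y to its left, z up, the work surface at z = 0. Lengths are in m, angles in degrees, forces in N, time in s.
With the tool pointing down it reaches from about 0.4 to 0.85 m from the base axis. Payload 10.4 kg.
Tool frame: the origin (TCP) lies on the centre line of the jaws, within the pads' length; the fingertips stand 11 mm ahead of it and the grasp point (between the pads) lies 8 mm behind it; z points along the fingers, y is the line along which they close (so a half turn about z gives the same grasp; the last joint's range is limited). The gripper opens to 87 mm and grips with 3 to 60 N. Pads are 19 mm wide; open, the fingers measure 117 mm over their backs; the gripper's body (75 mm by 190 mm) begins 51 mm behind the grasp point.
Start: joints at [69.122, 19.034, -3.707, 83.658, 1.238, 77.344, -5.071], TCP at [0.21, -0.589, 0.234] pointing down, gripper open.
Joint ranges: [-148.97, 148.97], [-28.65, 121.19], [-84.17, 76.75], [9.2, 138.47], [-72.65, 252.65], [3.7, 117.97], [-149.18, 149.18]. Speed limits (degrees/s): [127.2, 127.2, 159.86, 159.86, 180, 180, 180].

INTERFACE

Orientations are given as [roll, pitch, yaw] about the fixed x, y, z axes, in that order (R = Rz(yaw) Ry(pitch) Rx(roll)).
In Python, from cell import * gives the robot as it stands.
- The arm moves only by the shell command python3 -m handwheel 'ROWS' [FORCE]. ROWS is JSON, a list that holds one entry, the list of rows, each a list of 7 numbers: the gripper command: -1 is shut, 1 is fully open, values between are in proportion, then the shift along the tool's x, y, z in units of 40 mm (1.0 is 40 mm), then the turn, a rotation vector about the tool's x, y, z in units of 8 degrees (1.0 is 8 degrees). In form: [[[gripper, x, y, z, ax, ay, az], ...]]. A call has 1 to 20 rows; each row is the pose to reach, as a shift and turn from the pose commanded when the call began, along the tool's axes at that moment; what a row does not reach only later rows make up. A row lasts 1/10 s, in which the tool goes at most 50 mm and 8.59 degrees, less where a joint would pass 70% of its speed; a pose out of reach is approached as far as the arm can. A call with a gripper value outside its range is refused whole. The fingers move at their own pace and stop on an object; FORCE is the grip in N (left out, the last holds). Time passes only in rows, so rows that repeat a pose let the fingers close. It gives the time, the measured TCP pose, the force, the opening and the grip force at its end, in the units of the state.
- observe(): the state, without advancing time (a new reading comes with each control period).
- grab_frame(name): name is "scene" or "top" or "wrist"; returns (picture, depth): 480x640x3 uint8, red, green, blue; 480x640 float32, m along the optical axis (not along the pixel's ray), 0 where there is no reading.
- camera_model(name): a dict with "K" (3x3 intrinsics, pixels), "R" (3x3) and "t" (3): a world point X has camera coordinates R X + t. Camera axes: x right, y down, z forward; pixel columns grow to the right and rows downward; lengths in m; the calibration is good to about 2 mm. A picture is of the moment at which its call begins: read the wrist's pose just before it. camera_model takes no time and is no camera call; for the wrist camera it gives the pose at the moment of the call.
- job_done(): hands the job in; it is judged then, once.
The state is a dict: "t": time; "joints": joint angles; "dq": joint speeds; "joint_torque": joint torques, N m; "tool_pos": TCP position; "tcp_rot": TCP orientation; "contact_force": force on the tool from outside, world axes, zero at the start; "wrist_torque": the same for the moment, N m; "gripper_width": finger opening in m; "finger_force": force on a finger pad.
Only numpy, scipy, OpenCV 4.12 (cv2) and the standard library are available. Lean on these libraries where they do the work, as an engineer would, in place of code of your own. Each camera call takes 0.05 s, during which the arm holds its last target. There are 200 camera calls.

## Working session

There is one attempt and no reset: what is moved stays moved. The work goes in short steps, Python scripts to look and compute and a shell command to move; the robot and the scene stay as the last step left them, time stands still between calls to the robot, and variables do not carry over. Pictures are saved under pics/ and viewed, at most 10 in all, crops included, and the job is handed in when it is done.

```bash
mkdir -p pics
python3 - <<'E'
from cell import *
import cv2
s=observe();print({k:s[k] for k in('t','tool_pos','tcp_rot','gripper_width')})
for n in('top','scene'):
    p,d=grab_frame(n);cv2.imwrite(f'pics/{n}0.png',p[:,:,::-1]);m=camera_model(n);print(n,m)
E
```

```text
{'t': 0.0, 'tool_pos': array([ 0.20935472, -0.58847723,  0.23273028]), 'tcp_rot': array([-1.79915834e+02,  5.74651618e-03,  1.95857086e+01]), 'gripper_width': 0.08686553177325408}
top {'K': array([[446.1952641 ,   0.        , 326.77574627],
       [  0.        , 446.1952641 , 236.16220987],
       [  0.        ,   0.        ,   1.        ]]), 'R': array([[ 0.02875457, -0.99946164,  0.01579886],
       [-0.99617225, -0.02995801, -0.08211797],
       [ 0.08254707, -0.01337712, -0.99649738]]), 't': array([-0.02118657,  0.59974889,  0.70571799])}
scene {'K': array([[454.7154223 ,   0.        , 317.53943666],
       [  0.        , 454.7154223 , 238.98528494],
       [  0.        ,   0.        ,   1.        ]]), 'R': array([[-0.85601914,  0.51688979,  0.00749526],
       [ 0.43571446,  0.72923565, -0.52760618],
       [-0.27818006, -0.44837519, -0.84945603]]), 't': array([ 0.51004355, -0.22975663,  1.12650303])}
```

View pics/top0.png

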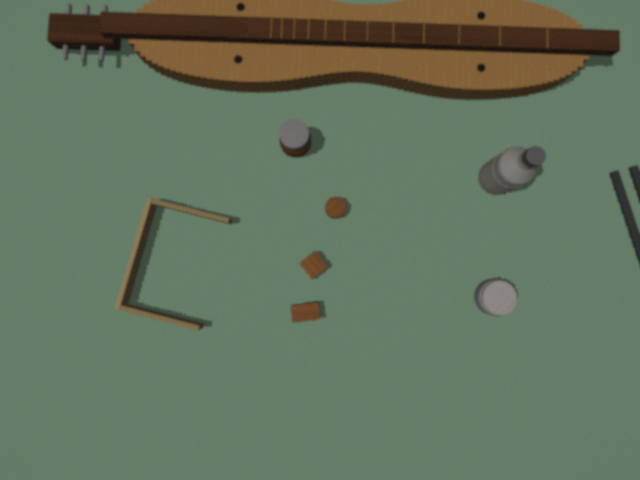

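View pics/scene0.png

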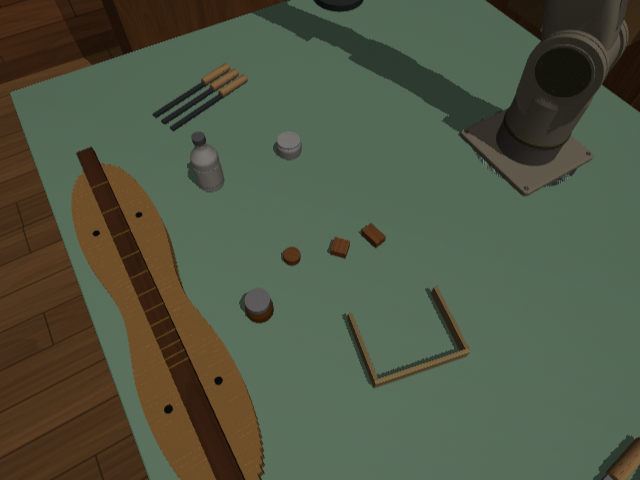

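The top view shows the tray at left, with front wall ends at about (231,220) and (201,326), opening to the right. The round offcut is at (336,207), the square at (314,265) and the long one at (306,312). The jar is at (295,140), the bottle at (497,178) and the tin at (497,297). The scene view agrees.

```bash
cat > h.py <<'E'
from cell import *
import cv2, numpy as np
def ray(m,px,z):
    K,R,t=m['K'],m['R'],m['t']; c=-R.T@t; d=R.T@np.linalg.solve(K,[px[0],px[1],1.])
    return (c+d*(z-c[2])/d[2])[:2]
M=camera_model('top')
# tray: top outer corners / wall ends, z=0.03
def look(name=None):
    p,_=grab_frame('top')
    if name: cv2.imwrite(f'pics/{name}.png',p[:,:,::-1])
    hsv=cv2.cvtColor(p,cv2.COLOR_RGB2HSV)
    m=cv2.inRange(hsv,(3,120,60),(14,255,255)); m[:165]=0
    m=cv2.morphologyEx(m,cv2.MORPH_OPEN,np.ones((3,3)))
    out=[]
    for c in cv2.findContours(m,cv2.RETR_EXTERNAL,cv2.CHAIN_APPROX_NONE)[0]:
        if cv2.contourArea(c)>80:
            q=np.array([ray(M,v[0],.018) for v in c],np.float32)
            r=cv2.minAreaRect(q*1000); out.append((cv2.contourArea(c),np.array(cv2.boundingRect(c)),np.round(r[0]),np.round(r[1]),round(r[2])))
    return out
E
python3 - <<'E'
from h import *
import cv2
for o in look(): print(o)
for n,px,z in [('back1',(152,202),.03),('back2',(121,306),.03),('end1',(231,219),.03),('end2',(201,325),.03),('jar',(294,131),.055),('tin',(499,297),.04),('bottle',(533,157),.15),('bottlebase',(494,180),0.02)]:
    print(n,ray(M,px,z).round(3))
p=cv2.imread('pics/top0.png');print(p[207,336],p[265,314],p[312,306],p[215,190])
E
```

```text
(370.0, array([292, 303,  27,  18]), array([476.,  28.]), array([25., 43.]), 10)
(311.0, array([302, 253,  24,  24]), array([553.,  17.]), array([32., 31.]), 41)
(274.5, array([326, 198,  20,  19]), array([650., -17.]), array([30., 32.]), 2)
back1 [0.647 0.282]
back2 [0.478 0.321]
end1 [0.623 0.153]
end2 [0.452 0.193]
jar [0.765 0.054]
tin [ 0.51  -0.281]
bottle [ 0.708 -0.284]
bottlebase [ 0.703 -0.281]
[ 40  68 104] [ 41  72 109] [ 42  68 105] [ 98 120  99]
```

```bash
python3 -m handwheel '[[[-0.75,2,-2,0,0,0,-1.5],[-0.75,4,-4,0,0,0,-3],[-0.75,6,-6,0,0,0,-4.5],[-0.75,8,-8,0.5,0,0,-6],[-0.75,9.5,-9.5,1,0,0,-7],[-0.75,10.7,-11,2,0,0,-7.3],[-0.75,10.7,-11,2.5,0,0,-7.3],[-0.75,10.7,-11,2.5,0,0,-7.3],[-0.75,10.7,-11,2.5,0,0,-7.3],[-0.75,10.7,-11,2.5,0,0,-7.3],[-0.75,10.7,-11,2.5,0,0,-7.3],[-0.75,10.7,-11,2.5,0,0,-7.3],[-0.75,10.7,-11,2.5,0,0,-7.3],[-0.75,10.7,-11,2.5,0,0,-7.3],[-0.75,10.7,-11,2.5,0,0,-7.3],[-0.75,10.7,-11,2.5,0,0,-7.3],[-0.75,10.7,-11,2.5,0,0,-7.3]]]' 20
cat >> h.py <<'E'
U=np.array([np.cos(np.radians(78)),np.sin(np.radians(78))]);V=np.array([-U[1],U[0]]);O=np.array([.538,.173])
def tm(p): d=np.array(p)[:2]-O; return np.round([d@U*1000,d@V*1000])
def w(x,y): return O+(x*U+y*V)/1000
def shift(x,y,z):
    "shift in move units to mouth-frame x,y mm and TCP height z"
    s=observe(); a=s['tcp_rot']; from scipy.spatial.transform import Rotation as R
    d=np.r_[w(x,y),z]-s['tool_pos']; return (R.from_euler('xyz',a,degrees=True).inv().apply(d)/.04).round(2)
E
python3 - <<'E'
from h import *
s=observe();print(s['t'],s['tool_pos'],s['tcp_rot'],s['gripper_width'],tm(s['tool_pos']),shift(-215,30,.017))
m=camera_model('wrist');p,_=grab_frame('wrist');cv2.imwrite('pics/w1.png',p[:,:,::-1])
E
```

```text
t: 1.85
tool_pos: [0.4651, -0.0321, 0.1338]
tcp_rot: [180.0, 0.0, 77.9]
contact_force: [1.0, -0.5, 0.2]
gripper_width: 0.011
finger_force: 0.0
1.85 [ 0.46510664 -0.03214715  0.13376153] [1.79975483e+02 3.57832848e-02 7.78667300e+01] 0.011029450277240258 [-216.   29.] [ 0.02 -0.04  2.92]
```

View pics/w1.png

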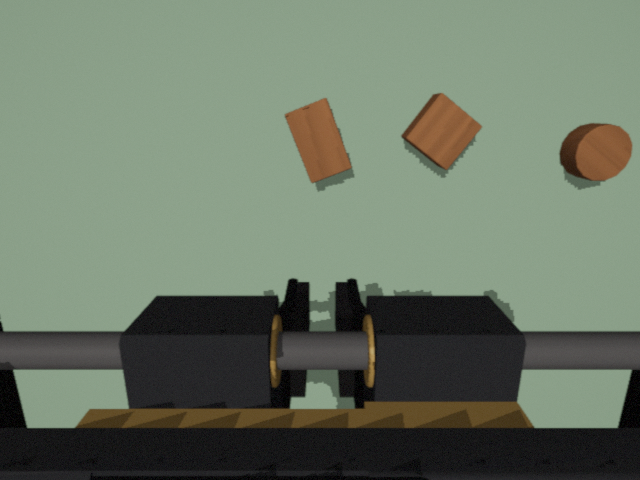

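The wrist view shows the finger gap at about column 321, in line with the long offcut at (318,140). The square is at (442,130) and the round at (597,152), both clear of the path.

```bash
python3 -m handwheel '[[[-0.75,0,0,1,0,0,0],[-0.75,0,0,2,0,0,0],[-0.75,0,0,2.9,0,0,0],[-0.75,0,0,2.9,0,0,0],[-0.75,0.2,0,2.9,0,0,0],[-0.75,0.5,0,2.9,0,0,0],[-0.75,0.8,0,2.9,0,0,0],[-0.75,1.1,0,2.9,0,0,0],[-0.75,1.4,0,2.9,0,0,0],[-0.75,1.7,0,2.9,0,0,0],[-0.75,2,0,2.9,0,0,0],[-0.75,2.3,0,2.9,0,0,0],[-0.75,2.6,0,2.9,0,0,0],[-0.75,2.9,0,2.9,0,0,0],[-0.75,3.2,0,2.9,0,0,0],[-0.75,3.5,0,2.9,0,0,0],[-0.75,3.8,0,2.9,0,0,0],[-0.75,4.1,0,2.9,0,0,0],[-0.75,4.3,0,2.9,0,0,0],[-0.75,4.4,0,2.9,0,0,0]]]' 20
python3 - <<'E'
from h import *
s=observe();print(s['t'],tm(s['tool_pos']),s['tool_pos'],shift(55,30,.017))
p,_=grab_frame('wrist');cv2.imwrite('pics/w2.png',p[:,:,::-1])
E
```

```text
t: 3.9
tool_pos: [0.502, 0.1424, 0.0175]
tcp_rot: [-180.0, -0.0, 78.0]
contact_force: [-0.3, -1.0, 0.2]
gripper_width: 0.011
finger_force: 0.2
3.9 [-37.  29.] [0.50196398 0.14236703 0.01752658] [ 2.31 -0.03  0.01]
```

View pics/w2.png

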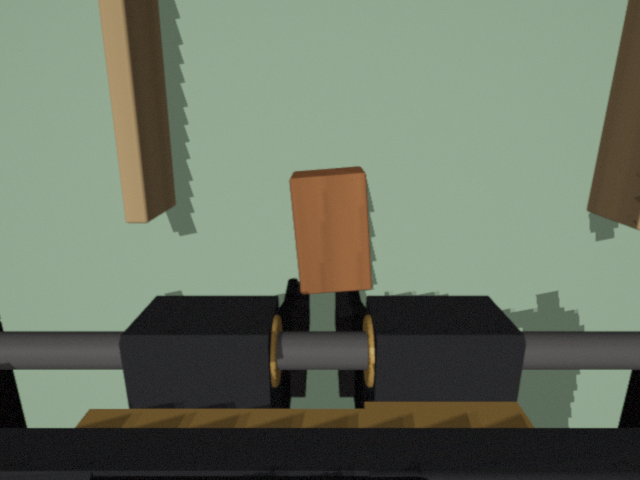

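The long offcut at (332,230) has squared up on the fingers and is going in between the wall ends. I'll push it home, then go round behind the square.

```bash
python3 -m handwheel '[[[-0.75,0.3,0,0,0,0,0],[-0.75,0.6,0,0,0,0,0],[-0.75,0.9,0,0,0,0,0],[-0.75,1.2,0,0,0,0,0],[-0.75,1.5,0,0,0,0,0],[-0.75,1.8,0,0,0,0,0],[-0.75,2.1,0,0,0,0,0],[-0.75,2.3,0,0,0,0,0],[-0.75,2.35,0,0,0,0,0],[-0.75,1.9,0,0,0,0,0],[-0.75,1.5,0,-0.5,0,0,0],[-0.75,0.5,0.5,-1.5,0,0,0],[-0.65,-0.7,1,-2,0,0,0],[-0.65,-1.9,1.5,-2,0,0,0],[-0.65,-3.1,1.9,-2,0,0,0],[-0.65,-4.3,1.9,-2,0,0,0],[-0.65,-4.35,1.9,-2,0,0,0],[-0.65,-4.35,1.9,-2,0,0,0],[-0.65,-4.35,1.9,-2,0,0,0]]]'
python3 - <<'E'
from h import *
s=observe();print(s['t'],tm(s['tool_pos']),s['tool_pos'],shift(-210,-47,.017))
for o in look('t2'): print(o, tm(o[2]/1000))
p,_=grab_frame('wrist');cv2.imwrite('pics/w3.png',p[:,:,::-1])
E
```

```text
t: 5.85
tool_pos: [0.54, -0.0444, 0.0976]
tcp_rot: [180.0, -0.0, 78.0]
contact_force: [-0.9, 0.1, 0.8]
gripper_width: 0.0149
finger_force: 0.0
5.85 [-212.  -47.] [ 0.53997962 -0.04439214  0.09761781] [ 0.06 -0.    2.02]
(396.0, array([146, 264,  29,  19]), array([532., 267.]), array([46., 26.]), 84) [91. 25.]
(207.5, array([302, 254,  16,  23]), array([552.,  19.]), array([31., 27.]), 41) [-148.  -46.]
(221.0, array([326, 198,  20,  16]), array([653., -17.]), array([32., 25.]), 87) [-162. -152.]
```

View pics/w3.png

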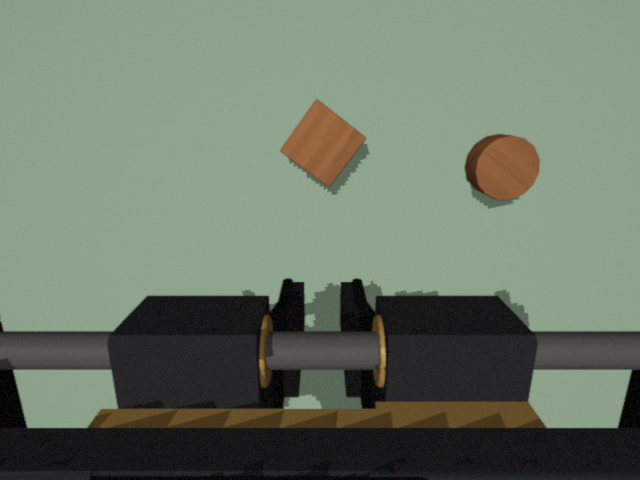

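The long offcut is inside the tray at (91,25) mm. The wrist view shows the square at (323,143), corner towards the gap and centred on it, so I'll push straight.

```bash
python3 -m handwheel '[[[-0.65,0,0,1,0,0,0],[-0.65,0,0,2,0,0,0],[-0.65,0,0,2,0,0,0],[-0.65,0.2,0,2,0,0,0],[-0.65,0.5,0,2,0,0,0],[-0.65,0.8,0,2,0,0,0],[-0.65,1.1,0,2,0,0,0],[-0.65,1.4,0,2,0,0,0],[-0.65,1.7,0,2,0,0,0],[-0.65,2,0,2,0,0,0],[-0.65,2.3,0,2,0,0,0],[-0.65,2.6,0,2,0,0,0],[-0.65,2.9,0,2,0,0,0],[-0.65,3.2,0,2,0,0,0],[-0.65,3.5,0,2,0,0,0],[-0.65,3.8,0,2,0,0,0],[-0.65,4.1,0,2,0,0,0],[-0.65,4.3,0,2,0,0,0],[-0.65,4.4,0,2,0,0,0]]]'
python3 - <<'E'
from h import *
s=observe();print(s['t'],tm(s['tool_pos']),s['tool_pos'])
p,_=grab_frame('wrist');cv2.imwrite('pics/w4.png',p[:,:,::-1])
E
```

```text
t: 7.85
tool_pos: [0.5767, 0.1287, 0.0175]
tcp_rot: [-180.0, -0.0, 78.0]
contact_force: [-0.9, -0.9, 0.6]
gripper_width: 0.0155
finger_force: 0.5
7.85 [-35. -47.] [0.57665574 0.12867175 0.01748516]
```

View pics/w4.png

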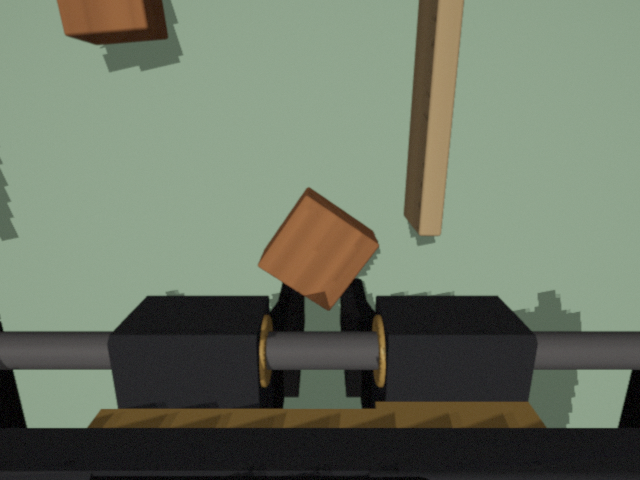

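The square at (320,248) is centred on the fingers and clear of the right wall (its end is at about (420,225)). I'll push it in, then swing round behind the round offcut, turned 48° to push it diagonally.

```bash
python3 -m handwheel '[[[-0.65,0.3,0,0,0,0,0],[-0.65,0.6,0,0,0,0,0],[-0.65,0.9,0,0,0,0,0],[-0.65,1.2,0,0,0,0,0],[-0.65,1.5,0,0,0,0,0],[-0.65,1.8,0,0,0,0,0],[-0.65,2.1,0,0,0,0,0],[-0.65,2.2,0,0,0,0,0],[-0.65,2.2,0,0,0,0,0],[-0.65,1.8,0,0,0,0,0],[-0.65,1.4,0,-0.5,0,0,0],[-0.54,0.5,0.5,-1.5,0,0,-1],[-0.54,-0.7,1.2,-2,0,0,-2],[-0.54,-1.9,2,-2,0,0,-3],[-0.54,-3,2.7,-2,0,0,-4],[-0.54,-4,3.5,-2,0,0,-5],[-0.54,-4,3.5,-2,0,0,-6],[-0.54,-4,3.5,-2,0,0,-6],[-0.54,-4,3.5,-2,0,0,-6],[-0.54,-4,3.5,-2,0,0,-6]]]'
python3 - <<'E'
from h import *
s=observe();print(s['t'],tm(s['tool_pos']),s['tool_pos'],s['tcp_rot'],s['joints'])
for o in look('t3'): print(o, tm(o[2]/1000))
p,_=grab_frame('wrist');cv2.imwrite('pics/w5.png',p[:,:,::-1])
E
```

```text
t: 9.9
tool_pos: [0.6796, -0.0576, 0.0977]
tcp_rot: [-180.0, -0.0, 126.0]
contact_force: [0.4, 0.8, -0.3]
gripper_width: 0.0201
finger_force: 0.0
9.9 [-196. -186.] [ 0.67955051 -0.05756697  0.09765015] [-1.79990725e+02 -1.68113773e-02  1.25956483e+02] [ 29.71382848  38.33943877 -42.38223546  81.00924077  26.27942439
  70.74565664  20.82064843]
(390.0, array([146, 265,  29,  18]), array([533., 267.]), array([46., 26.]), 82) [91. 24.]
(368.0, array([166, 221,  25,  25]), array([599., 240.]), array([34., 33.]), 42) [ 78. -46.]
(271.0, array([326, 198,  20,  19]), array([650., -17.]), array([30., 32.]), 2) [-163. -149.]
```

View pics/w5.png

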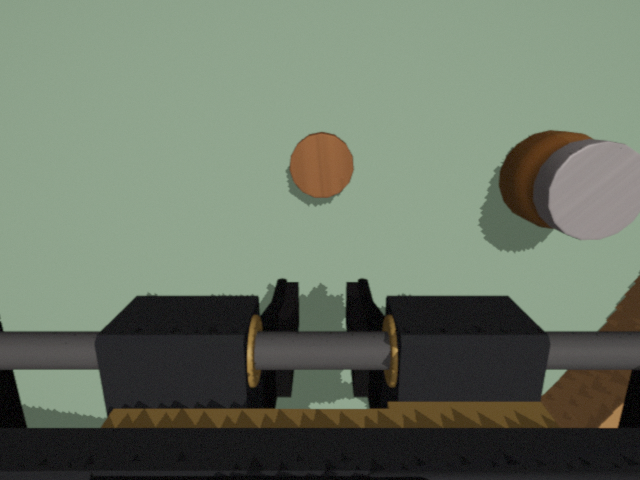

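The round at (322,165) is centred on the gap. The jar at about (560,185) is well off the path.

```bash
python3 -m handwheel '[[[-0.54,0,0,1,0,0,0],[-0.54,0,0,2,0,0,0],[-0.54,0,0,2,0,0,0],[-0.54,0.25,0,2,0,0,0],[-0.54,0.5,0,2,0,0,0],[-0.54,0.8,0,2,0,0,0],[-0.54,1.1,0,2,0,0,0],[-0.54,1.4,0,2,0,0,0],[-0.54,1.7,0,2,0,0,0],[-0.54,2,0,2,0,0,0],[-0.54,2.3,0,2,0,0,0],[-0.54,2.6,0,2,0,0,0],[-0.54,2.9,0,2,0,0,0],[-0.54,3.2,0,2,0,0,0],[-0.54,3.5,0,2,0,0,0],[-0.54,3.8,0,2,0,0,0],[-0.54,4.1,0,2,0,0,0],[-0.54,4.4,0,2,0,0,0],[-0.54,4.7,0,2,0,0,0],[-0.54,4.85,0,2,0,0,0]]]'
python3 - <<'E'
from h import *
s=observe();print(s['t'],tm(s['tool_pos']))
E
python3 -m handwheel '[[[-0.54,-0.6,0,0,0,0,0],[-0.54,-0.6,0,-1,0,0,1],[-0.54,-0.6,0,-2,0,0,2],[-0.54,-0.6,0,-2,0,0,3],[-0.54,-0.6,0,-2,0,0,4],[-0.54,-0.6,0,-2,0,0,5],[-0.54,-0.6,0,-2,0,0,6],[-0.54,-0.6,0,-2,0,0,6],[-0.54,-0.6,0,-2,0,0,6]]]'
python3 - <<'E'
from h import *
s=observe();print(s['t'],tm(s['tool_pos']),s['tool_pos'],s['tcp_rot'])
for o in look('t4'): print(o, tm(o[2]/1000))
p,_=grab_frame('wrist');cv2.imwrite('pics/w6.png',p[:,:,::-1])
E
```

```text
t: 12.0
tool_pos: [0.5654, 0.1002, 0.0176]
tcp_rot: [-180.0, -0.0, 126.1]
contact_force: [-0.4, 0.1, -0.3]
gripper_width: 0.0199
finger_force: 0.2
12.0 [-66. -42.]
t: 12.9
tool_pos: [0.5803, 0.0795, 0.0975]
tcp_rot: [180.0, 0.0, 78.2]
contact_force: [0.5, -0.2, -1.1]
gripper_width: 0.02
finger_force: 0.0
12.9 [-83. -61.] [0.58029222 0.07946585 0.09749537] [1.79999019e+02 1.66518294e-02 7.82313659e+01]
```

View pics/w6.png

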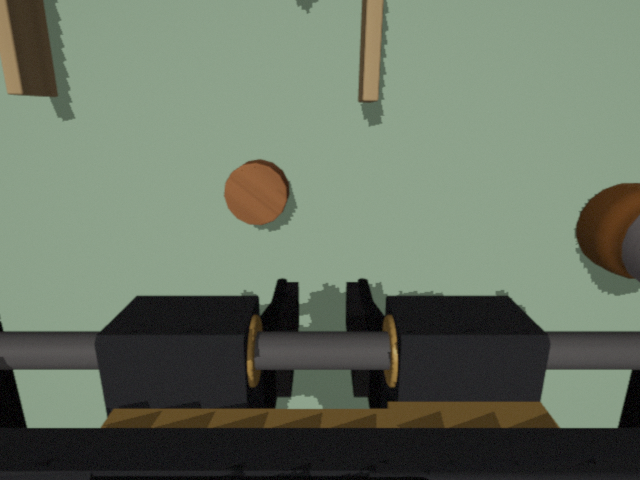

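The round at (257,192) sits about 36 mm left of the gap and 35 mm ahead, at roughly (-48,-24) mm. The tray mouth is open beyond it. I'll shift left, drop behind it and push in, drifting slightly away from the square.

```bash
python3 -m handwheel '[[[-0.54,-0.3,-0.9,0,0,0,0],[-0.54,-0.3,-0.9,1,0,0,0],[-0.54,-0.3,-0.9,2,0,0,0],[-0.54,-0.3,-0.9,2,0,0,0],[-0.54,0,-0.9,2,0,0,0],[-0.54,0.25,-0.9,2,0,0,0],[-0.54,0.5,-0.92,2,0,0,0],[-0.54,0.8,-0.95,2,0,0,0],[-0.54,1.1,-1,2,0,0,0],[-0.54,1.4,-1.05,2,0,0,0],[-0.54,1.7,-1.1,2,0,0,0],[-0.54,2,-1.15,2,0,0,0],[-0.54,2.3,-1.2,2,0,0,0],[-0.54,2.5,-1.2,2,0,0,0],[-0.54,2.55,-1.2,2,0,0,0]]]'
python3 -m handwheel '[[[-0.54,-0.5,0,0,0,0,0],[-0.54,-1,0,-1,0,0,0],[-0.54,-2,0,-2,0,0,0],[-0.54,-3,0,-3,0,0,0],[-0.54,-4,0,-4,0,0,0],[-0.54,-5,0,-4,0,0,0],[-0.54,-6,0,-4,0,0,0],[-0.54,-6.5,0,-4,0,0,0],[-0.54,-6.5,0,-4,0,0,0],[-0.54,-6.5,0,-4,0,0,0]]]'
python3 - <<'E'
from h import *
s=observe();print(s['t'],tm(s['tool_pos']),s['contact_force'])
for o in look('t5'): print(o, tm(o[2]/1000))
E
```

```text
t: 14.5
tool_pos: [0.5546, 0.1905, 0.0175]
tcp_rot: [-180.0, -0.0, 78.1]
contact_force: [-0.4, 0.3, 0.6]
gripper_width: 0.0199
finger_force: 0.1
t: 15.5
tool_pos: [0.5005, -0.0653, 0.1776]
tcp_rot: [180.0, -0.0, 77.9]
contact_force: [-0.0, 0.8, -0.0]
gripper_width: 0.0204
finger_force: 0.0
15.5 [-241.  -13.] [-0.02020076  0.81652086 -0.00356213]
(393.5, array([146, 264,  30,  19]), array([532., 267.]), array([46., 26.]), 82) [91. 25.]
(296.0, array([183, 248,  21,  19]), array([560., 214.]), array([29., 33.]), 2) [ 45. -13.]
(365.0, array([166, 221,  26,  25]), array([599., 240.]), array([34., 33.]), 41) [ 78. -46.]
```

View pics/t5.png

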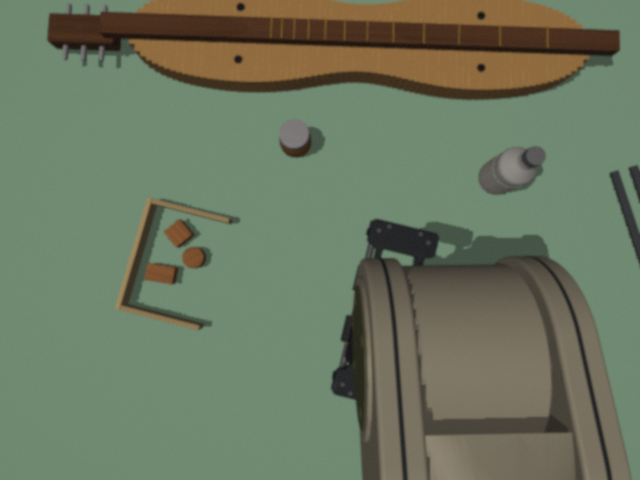

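All three offcuts lie inside the tray: long at (160,273), square (178,233) and round (193,258). The jar at (295,138) and the bottle at (497,178) haven't moved. The arm hides the tin in this view, but the tool never came near it. Handing in.

```bash
python3 -c "
from cell import *
print(job_done())"
```

```text
the job is handed in; nothing more can be done
None
```

I handed the job in at about 15.5 s: all three offcuts were pushed into the tray and measured inside it, the jar and bottle had not moved in the last picture, and the tin was hidden behind the arm there but nothing went near it; the hand-in call gave no verdict.

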